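Sweep the loose keycaps into the parts tray

TASK

Three wide white keycaps pulled off the keyboard for cleaning lie loose on the desk: with the fingertips, push them along the desk through the open side of the low metal tray until all three lie well inside it, flat and top up. Only push them: do not pick any of them up off the desk. Leave the mouse, the pawn, the memory stick and all the other things on the desk where they are.

Things in the scene. Friction and masses are not known exactly. Their poses are not given: they have to be found in the camera images.
- tray: Low three-sided aluminium tray, fixed. Inside 130 mm deep (own x), 190 mm wide (own y); walls 5 mm thick, 22 mm high at the back (+x) and both sides. Fully open at -x, no lip: floor flush with the desk, z = 0. Origin at the centre of the inside floor: open edge at own x = -0.065, back wall at +0.065. Own +x points to world +y within 0.25 rad: parts go in from the robot's right towards its left.
- key_a: Loose white keyboard keycap (a wide key), 42 mm along its own x, 18 mm along its y, 10 mm high, stepped-in sides (full size up to 6 mm high), 10 to 18 g, lying flat with its top up on the bare desk; origin at the centre of its underside, z up. It slides on the desk when pushed at its side.
- key_b: Loose white keyboard keycap (a wide key), 42 mm along its own x, 18 mm along its y, 10 mm high, stepped-in sides (full size up to 6 mm high), 10 to 18 g, lying flat with its top up on the bare desk; origin at the centre of its underside, z up. It slides on the desk when pushed at its side.
- key_c: Loose white keyboard keycap (a wide key), 52 mm along its own x, 18 mm along its y, 10 mm high, stepped-in sides (full size up to 6 mm high), 10 to 18 g, lying flat with its top up on the bare desk; origin at the centre of its underside, z up. It slides on the desk when pushed at its side.
- mouse: Bystander: loose black computer mouse, 62 mm by 112 mm (its y), 36 mm high; origin at the centre of its underside.
- pawn: Bystander: loose light wooden game pawn, standing, 30 mm across its foot, 47 mm high; origin at the centre of its underside.
- stick: Bystander: loose white memory stick with a steel plug, lying; plastic 18 mm by 40 mm (its y) by 8 mm, the plug reaches 34 mm from the origin to its +y; origin under the centre of the plastic. Not a keycap.
- puller: Bystander: loose keycap puller, black handle 22 mm by 50 mm (its y from -45 to +5 mm), 12 mm high, with two steel wires reaching to y = +57 mm.
- mug: Bystander: loose white mug, 82 mm across, 95 mm high; origin at the centre of its underside, handle at its +y.
- gamepad: Bystander: loose grey game controller, about 120 mm (its x) by 170 mm (its y), 44 mm high with its thumb sticks; origin at the centre of its underside.
There are look-alikes about, which are no part of the job. What is shaped like the key_c but green is not meant.

How it is judged:
By the outcome, as a careful person would: the job done as asked, in the order asked, and still so for the second after the job is handed in, with the robot touching nothing.
It also fails if it takes over 72 s, if anything falls off the work surface, if the arm or the gripper's body presses on something with over 40 N, if the wrist force passes 120 N, or if a joint passes its speed limit or range.

ROBOT

A 6-joint arm with a two-finger parallel gripper is mounted at the origin on the work surface. World frame = base frame: x ahead of the robot, y to its left, z up, the work surface at z = 0. Lengths are in mm, angles in degrees, forces in N, time in s.
With the tool pointing down it reaches from about 300 to 850 mm from the base axis. Payload 4.2 kg.
Tool frame: the origin (TCP) lies on the centre line of the jaws, within the pads' length; the fingertips stand 14 mm ahead of it and the grasp point (between the pads) lies 5 mm behind it (env.finger_overhang is the z of the fingertips in the tool frame, in mm); z points along the fingers, y is the line along which they close (so a half turn about z gives the same grasp; the last joint's range is limited). The gripper opens to 91 mm and grips with 3 to 60 N. Pads are 32 mm wide; open, the fingers measure 118 mm over their backs; the gripper's body (76 mm by 178 mm) begins 60 mm behind the grasp point.
Start: joints at [72.479, 18.312, 89.639, -0, 72.044, -1.146], TCP at [162.109, 551.691, 227.976] pointing down, gripper open.
Joint ranges: [-177.97, 177.97], [-48.28, 115.42], [12.27, 149.76], [-77.06, 257.06], [2.81, 150.46], [-146.56, 146.56]. Speed limits (degrees/s): [147.25, 147.25, 180, 180, 180, 180].

INTERFACE

Orientations are given as [roll, pitch, yaw] about the fixed x, y, z axes, in that order (R = Rz(yaw) Ry(pitch) Rx(roll)).
In Python, from workcell import sensors, viewer, env gives the robot as it stands. The module is installed in compiled form; this text tells all that it offers.
- The arm moves only by the tool step_arm, never from a script. Its argument "plan" is one flat list of numbers, 6 for each row, row after row: the shift along the tool's x, y, z in cm, then the turn, a rotation vector about the tool's x, y, z in rad. In form: [x, y, z, wx, wy, wz, x, y, z, wx, wy, wz, ...]. A call has 1 to 5 rows; each row shifts and turns the commanded pose from where the row before left it, along the tool's axes as they then stand; what a row does not reach is not made up. A row lasts 1/12 s, in which the tool goes at most 41.7 mm and 7.16 degrees, less where a joint would pass 70% of its speed; a pose out of reach is approached as far as the arm can. A call is refused whole if a number of a shift passes 4.17 or a number of a turn 0.125, either way. A call with a gripper value outside its range is refused whole. "hand" is the finger opening in cm, from 0 to 9.12, set as the call begins (left out, the last holds). The fingers move at their own pace and stop on an object; "newtons" is the grip in N (left out, the last holds). Time passes only in rows, so rows that do not move let the fingers close. It gives the time, the measured TCP pose, the force, the opening and the grip force at its end, in the units of the state.
- sensors.state(): the state, without advancing time (a new reading comes with each control period).
- viewer.grab_frame(name): name is "scene" or "top" or "wrist"; returns a dict with "img" (420x560x3 uint8, red, green, blue), "fx", "fy", "cx", "cy" (pixels), "position" and "attitude" of the camera in the world. Camera axes: x right, y down, z forward; pixel columns grow to the right and rows downward; lengths in mm; the calibration is good to about 2 mm. A picture is of the moment at which its call begins. There is no depth.
- env.job_done(): hands the job in; it is judged then, once.
Trained networks look in a picture, given as the dict that the camera call returned (one of the last four; its "shot" number tells which), for a name from the list of things; names that differ only in an ending like _2 or _b are one class to them, and where a whole thing is asked for, a point or a joint stands for the part that bears it (a point fixed in the world has none). Each returns a list of dicts, best first, with "score" (0 to 1); they miss things now and then, are a little off and sometimes report something else, mostly with a low value. They report only what shows in the picture. A call takes as long as a camera call. They do not tell look-alikes from the thing itself.
- viewer.boxes_of(name, picture): "location" ([column, row] in pixels, amid what is visible of it).
- viewer.pinpoint(name, picture): "location" ([column, row] in pixels: a listed point, or the origin of a listed thing).
The state is a dict: "time_s": time; "qpos": joint angles; "qvel": joint speeds; "effort": joint torques, N m; "ee_pos": TCP position; "ee_rot": TCP orientation; "force": force on the tool from outside, world axes, zero at the start; "torque": the same for the moment, N m; "gripper_width": finger opening in mm; "gripper_force": force on a finger pad.
Only numpy, scipy, OpenCV 4.12 (cv2) and the standard library are available. Lean on these libraries where they do the work, as an engineer would, in place of code of your own. Each camera call takes 0.05 s, during which the arm holds its last target. There are 200 camera calls.

## Working session

There is one attempt and no reset: what is moved stays moved. The work goes in short steps, Python scripts to look and compute and a tool call to move; the robot and the scene stay as the last step left them, time stands still between calls to the robot, and variables do not carry over. Pictures are saved under pics/ and viewed, at most 10 in all, crops included, and the job is handed in when it is done.

Besides the shell and the picture viewer there is one more tool, called after ">>>" as name(argument=value, ...) on one line, values as JSON. step_arm: Moves the arm, as the interface text tells. Its arguments: {"type":"object","properties":{"plan":{"type":"array","items":{"type":"number"}},"hand":{"type":"number"},"newtons":{"type":"number"}},"required":["plan"]}

```bash
mkdir -p pics; cat > h.py <<'E'
import numpy as np, cv2
from scipy.spatial.transform import Rotation as R
from workcell import sensors, viewer, env
def Rm(a):
    a=np.array(a,float)
    return a if a.shape==(3,3) else R.from_euler('xyz',a,degrees=True).as_matrix()
def p2w(f,uv,z=0):
    d=Rm(f['attitude'])@np.array([(uv[0]-f['cx'])/f['fx'],(uv[1]-f['cy'])/f['fy'],1]); p=np.array(f['position'])
    return (p+d*(z-p[2])/d[2])[:2].round(1)
def w2p(f,P):
    c=Rm(f['attitude']).T@(np.array(P,float)-f['position']); return [f['fx']*c[0]/c[2]+f['cx'],f['fy']*c[1]/c[2]+f['cy']]
def save(f,n): cv2.imwrite('pics/'+n,cv2.cvtColor(f['img'],cv2.COLOR_RGB2BGR))
E
python3 - <<'E'
from h import *
print(sensors.state())
for n in('top','scene'):
    f=viewer.grab_frame(n); save(f,n+'0.png'); print(n,f['position'],f['attitude'],f['fx'])
    for t in('tray','key_a','key_c','stick','mouse','pawn','puller','mug','gamepad'):
        for d in viewer.pinpoint(t,f)[:6]: print(t,round(d['score'],2),np.round(d['location']),p2w(f,d['location']))
E
```

```text
{'time_s': 0.0, 'qpos': array([ 7.24793559e+01,  1.83529751e+01,  8.97066106e+01, -9.19132960e-04,
        7.20415629e+01, -1.14690599e+00]), 'qvel': array([ 0.05983691,  0.03504136, -0.15338447,  0.04959561, -0.053317  ,
       -0.00746437]), 'effort': array([-2.43325470e-03, -4.12443209e+01, -2.31972849e+01,  7.23168603e-02,
        4.58345760e-02, -1.32565829e-04]), 'ee_pos': array([161.9659308 , 551.22906701, 227.10547962]), 'ee_rot': array([-1.79898854e+02, -1.15090841e-03,  1.63626545e+02]), 'force': array([-0.15197761, -0.68075174,  0.08588478]), 'torque': array([-0.00662213,  0.01665975,  0.00320399]), 'gripper_force': 0.0, 'gripper_width': 91.13589000504084}
top [ 305.58679052 -102.67089333 1114.25339961] [-1.67079116e+02  8.22057795e-02 -8.55414804e+01] 463.76411425416023
tray 0.97 [150. 201.] [564.  240.4]
key_a 0.75 [262. 278.] [396.2 -51.7]
key_a 0.74 [244. 250.] [459.6  -2.2]
key_a 0.69 [335. 216.] [ 560.7 -218.9]
key_a 0.59 [170. 286.] [361. 165.]
key_a 0.53 [265. 207.] [570.  -44.3]
key_a 0.48 [261. 152.] [712.8 -23.5]
key_c 0.75 [262. 278.] [396.2 -51.7]
key_c 0.74 [
[... 793 characters left out ...]
 240.] [565.1 -60.9]
key_a 0.66 [322. 221.] [473.6  -2. ]
key_a 0.57 [414. 213.] [379. 180.]
key_a 0.53 [312. 195.] [387.4 -53.1]
key_a 0.42 [274. 202.] [ 440.9 -126.9]
key_c 0.69 [214. 223.] [ 561.4 -218.5]
key_c 0.68 [282. 240.] [565.1 -60.9]
key_c 0.66 [322. 221.] [473.6  -2. ]
key_c 0.57 [414. 213.] [379. 180.]
key_c 0.53 [312. 195.] [387.4 -53.1]
key_c 0.42 [274. 202.] [ 440.9 -126.9]
stick 0.58 [273. 293.] [713.3 -21.7]
mouse 0.75 [206. 261.] [ 678.2 -177.3]
pawn 0.66 [233. 193.] [ 440.  -229.4]
pawn 0.42 [123. 253.] [ 713.1 -345. ]
puller 0.56 [361. 201.] [371.3  58.4]
mug 0.87 [121. 253.] [ 715.2 -349. ]
gamepad 0.9 [142. 183.] [ 474.2 -457.8]
gamepad 0.22 [121. 253.] [ 714.1 -350.4]
```

```bash
python3 -c "
import cv2
a=cv2.imread('pics/top0.png')[120:340,80:480];cv2.imwrite('pics/top0c.png',cv2.resize(a,(800,440),interpolation=cv2.INTER_CUBIC))"
```

```text
(no output)
```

View pics/top0c.png

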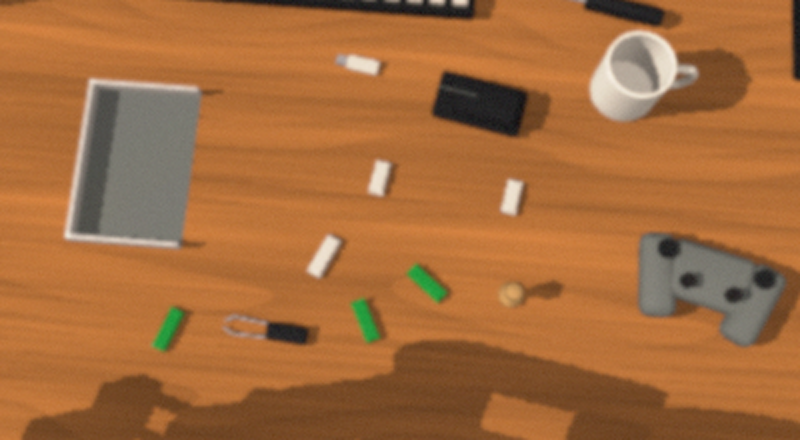

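View pics/scene0.png

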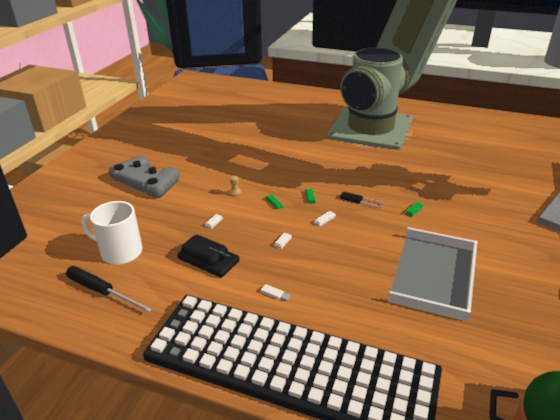

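The white keycaps are at top-image pixels (270,208), (336,218) and (242,248), the last being the longest. The look-alikes are three green keys at (164,284), (263,280) and (294,261), plus the white memory stick at (262,152). I choose the three plain white ones.

```bash
cat >> h.py <<'E'
def keys(f,z=8,roi=None):
    h=cv2.cvtColor(f['img'],cv2.COLOR_RGB2HSV); m=((h[...,1]<90)&(h[...,2]>140)).astype(np.uint8)
    o=[]
    for c in cv2.findContours(m,cv2.RETR_EXTERNAL,cv2.CHAIN_APPROX_NONE)[0]:
        if 30<cv2.contourArea(c)<3000:
            W=np.array([p2w(f,q[0],z) for q in c],np.float32); r=cv2.minAreaRect(W); 
            b=cv2.boxPoints(r); e=max([b[1]-b[0],b[2]-b[1]],key=np.linalg.norm); a=np.degrees(np.arctan2(e[1],e[0]))
            if max(r[1])<70: o.append((np.round(r[0],0).tolist(),np.round(sorted(r[1])).tolist(),round((a+90)%180-90)))
    return o
E
python3 - <<'E'
from h import *
f=viewer.grab_frame('top')
for k in keys(f): print('top',k)
for n,u,v,z in(('backL',92,80,22),('backR',68,238,22),('openL',199,90,0),('openR',181,243,0)): print(n,p2w(f,(80+u/2,120+v/2),z))
f=viewer.grab_frame('scene')
for k in keys(f): print('scene',k)
# tray corners by hand from the scene pic: open edge floor corners & back tops
for u,v in((401,233),(391,303),(477,238),(471,313)): print(p2w(f,(u,v),22))
a=cv2.cvtColor(f['img'],cv2.COLOR_RGB2BGR)[180:320,190:490];cv2.imwrite('pics/s1.png',cv2.resize(a,(800,373),interpolation=cv2.INTER_CUBIC))
E
```

```text
top ([465.0, 2.0], [19.0, 53.0], -25)
top ([555.0, -220.0], [20.0, 43.0], -10)
top ([566.0, -57.0], [20.0, 43.0], -10)
top ([533.0, 562.0], [38.0, 48.0], 44)
top ([712.0, -17.0], [19.0, 55.0], 83)
top ([796.0, -694.0], [14.0, 39.0], -85)
top ([811.0, -140.0], [18.0, 19.0], 4)
top ([811.0, -111.0], [18.0, 19.0], 4)
top ([812.0, -81.0], [19.0, 21.0], -86)
top ([811.0, 35.0], [19.0, 21.0], -86)
top ([812.0, 64.0], [18.0, 20.0], 6)
top ([811.0, 181.0], [19.0, 20.0], 5)
top ([836.0, -111.0], [16.0, 20.0], 4)
top ([812.0, 210.0], [18.0, 20.0], 6)
top ([837.0, -81.0], [18.0, 20.0], 4)
top ([836.0, 36.0], [18.0, 20.0], 4)
top ([836.0, 180.0], [20.0, 21.0], -86)
top ([862.0, -110.0], [18.0, 20.0], 4)
top ([837.0, 209.0], [20.0, 21.0], -86)
top ([862.0, 36.0], [18.0, 20.0], 4)
top ([862.0, 179.0], [18.0, 20.0], 6)
top ([887.0, -111.0], [18.0, 20.0], 4)
top ([900.0, -139.0], [18.0, 46.0], 3)
top ([901.0, 35.0], [19.0, 47.0], 0)
top ([901.0, 180.0], [20.0, 47.0], 1)
backL [658.7 308. ]
backR [459.6 306.5]
openL [663.  179.5]
openR [467.3 176.8]
scene ([887.0, 231.0], [12.0, 18.0], -89)
scene ([8
[... 2350 characters left out ...]
5.0, -33.0], [22.0, 23.0], -3)
scene ([790.0, 26.0], [20.0, 24.0], 4)
scene ([841.0, -121.0], [23.0, 24.0], 0)
scene ([815.0, -62.0], [23.0, 23.0], -2)
scene ([789.0, -4.0], [22.0, 23.0], 0)
scene ([815.0, -92.0], [22.0, 23.0], 89)
scene ([790.0, -33.0], [22.0, 24.0], -1)
scene ([815.0, -120.0], [22.0, 25.0], 78)
scene ([789.0, -62.0], [23.0, 23.0], -3)
scene ([789.0, -92.0], [23.0, 23.0], -1)
scene ([790.0, -121.0], [23.0, 24.0], 1)
scene ([789.0, -150.0], [22.0, 25.0], 79)
scene ([717.0, -16.0], [20.0, 56.0], 78)
scene ([573.0, -56.0], [23.0, 48.0], -8)
scene ([563.0, -218.0], [26.0, 47.0], -10)
scene ([471.0, 3.0], [26.0, 55.0], -28)
[487.6 166.5]
[686.8 183.6]
[452.7 309.7]
[663.7 312. ]
```

View pics/s1.png

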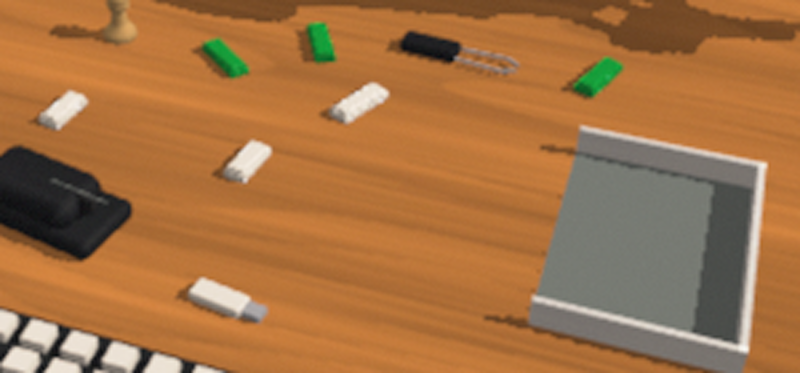

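>>> step_arm(plan=[0,0,0,0,0,0.1158,0,0,0,0,0,0.1158,0,0,0,0,0,0.1158,0,0,0,0,0,0.1158], hand=1.4)

```text
time_s: 1.43
ee_pos: [162.1, 551.7, 228.0]
ee_rot: [180.0, -0.0, 136.8]
force: [-0.3, -0.3, -0.4]
gripper_width: 67.6
gripper_force: 0.0
```

>>> step_arm(plan=[0,0,0,0,0,0.1158,0,0,0,0,0,0.1158,0,0,0,0,0,0.1158,0,0,0,0,0,0.1158])

```text
time_s: 1.77
ee_pos: [162.1, 551.7, 228.0]
ee_rot: [180.0, -0.0, 110.2]
force: [0.0, -0.1, 0.9]
gripper_width: 40.7
gripper_force: 0.0
```

>>> step_arm(plan=[0,0,0,0,0,0.1158,0,0,0,0,0,0.1158,0,0,0,0,0,0.1158,0,0,0,0,0,0.1158])

```text
time_s: 2.1
ee_pos: [162.1, 551.7, 228.0]
ee_rot: [-180.0, -0.0, 83.7]
force: [0.9, -0.2, -0.6]
gripper_width: 14.7
gripper_force: 0.0
```

>>> step_arm(plan=[-3.04,2.33,0,0,0,0,-3.04,2.33,0,0,0,0,-3.04,2.33,0,0,0,0,-3.04,2.33,0,0,0,0,-3.04,2.33,0,0,0,0])

```text
time_s: 2.52
ee_pos: [262.6, 386.8, 228.0]
ee_rot: [180.0, -0.0, 84.1]
force: [0.5, 0.6, 0.8]
gripper_width: 13.7
gripper_force: 0.0
```

>>> step_arm(plan=[-3.04,2.33,0,0,0,0,-3.04,2.33,0,0,0,0,-3.04,2.33,0,0,0,0,-3.04,2.33,0,0,0,0,-3.04,2.33,0,0,0,0])

```text
time_s: 2.93
ee_pos: [362.7, 223.4, 228.3]
ee_rot: [180.0, -0.0, 84.0]
force: [1.1, 0.5, -0.2]
gripper_width: 14.0
gripper_force: 0.0
```

>>> step_arm(plan=[-3.04,2.33,0,0,0,0,-3.04,2.33,0,0,0,0,-3.04,2.33,0,0,0,0,-3.04,2.33,0,0,0,0,-3.04,2.33,0,0,0,0])

```text
time_s: 3.35
ee_pos: [462.8, 59.8, 228.2]
ee_rot: [180.0, -0.0, 84.0]
force: [0.9, 0.4, -0.2]
gripper_width: 14.0
gripper_force: 0.0
```

>>> step_arm(plan=[-3.04,2.33,0,0,0,0,-3.04,2.33,0,0,0,0,-3.04,2.33,0,0,0,0,-3.04,2.33,0,0,0,0,-3.04,2.33,0,0,0,0])

```text
time_s: 3.77
ee_pos: [562.8, -103.6, 228.0]
ee_rot: [180.0, -0.0, 84.0]
force: [-0.4, 0.9, 0.2]
gripper_width: 14.0
gripper_force: 0.0
```

>>> step_arm(plan=[0,0,4,0,0,0,0,0,4,0,0,0,0,0,3,0,0,0,0,0,0,0,0,0])

```text
time_s: 4.1
ee_pos: [557.7, -101.2, 111.8]
ee_rot: [-179.2, -0.1, 84.0]
force: [-0.1, -0.2, -0.3]
gripper_width: 14.0
gripper_force: 0.0
```

```bash
python3 - <<'E'
from h import *
f=viewer.grab_frame('wrist'); save(f,'w1.png')
for k in keys(f): print(k)
print(sensors.state()['ee_pos'],f['position'])
E
```

```text
([549.0, -210.0], [12.0, 21.0], -6)
([569.0, -56.0], [18.0, 42.0], -10)
([469.0, 3.0], [18.0, 52.0], -25)
([713.0, -16.0], [20.0, 54.0], 81)
[ 559.89843135 -101.35173767  115.1832485 ] [566.47546037 -28.40530026 268.32237211]
```

View pics/w1.png

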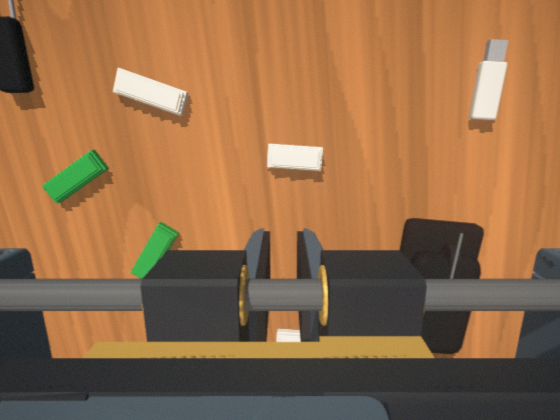

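The picture shows key b at (295,157) right ahead of the fingers, c at (150,92), the stick at (488,85) and the mouse at (440,285). The fingers come down on bare desk.

>>> step_arm(plan=[0,0.2,4,0,0,0,0,0,3.5,0,0,0,0,0,2,0,0,0,0,0,0.6,0,0,0,0,0,0,0,0,0])

```text
time_s: 4.57
ee_pos: [564.9, -101.8, 17.6]
ee_rot: [180.0, -0.0, 84.0]
force: [-0.1, 0.2, -0.2]
gripper_width: 13.6
gripper_force: 0.0
```

>>> step_arm(plan=[0,0,0,0,0,0,0,0,0,0,0,0])

```text
time_s: 4.73
ee_pos: [566.2, -102.2, 19.5]
ee_rot: [179.7, 0.0, 84.0]
force: [0.6, 0.3, 0.1]
gripper_width: 13.9
gripper_force: 0.0
```

```bash
python3 - <<'E'
from h import *
print(sensors.state()['ee_pos'])
for i in range(3):
    f=viewer.grab_frame('wrist'); print(sensors.state()['ee_pos'],sensors.state()['force'])
for k in keys(f): print(k)
E
```

```text
[ 566.15092871 -102.15089962   19.51394419]
[ 565.92345612 -102.14502672   19.36543478] [ 0.80623099 -0.07486029 -0.43363225]
[ 565.57293472 -102.07636941   19.04819868] [ 2.39142145e-04 -2.86998801e-01 -3.46286934e-01]
[ 565.20123638 -102.00951212   18.66803383] [-0.08737091 -0.0717978  -1.00222307]
([569.0, -55.0], [18.0, 42.0], -10)
([700.0, -29.0], [6.0, 24.0], -84)
```

>>> step_arm(plan=[0.8,0,0.1,0,0,0,0.8,0,0,0,0,0,0.8,0,0,0,0,0,1,0,0,0,0,0,1.5,0,0,0,0,0])

```text
time_s: 5.3
ee_pos: [569.2, -52.4, 15.9]
ee_rot: [-180.0, 0.0, 84.0]
force: [0.0, -0.5, 0.2]
gripper_width: 13.9
gripper_force: 0.1
```

>>> step_arm(plan=[2,0,0,0,0,0,2,0,0,0,0,0,2,0,0,0,0,0,2,0,0,0,0,0,2,0,0,0,0,0])

```text
time_s: 5.72
ee_pos: [579.5, 48.4, 15.9]
ee_rot: [-180.0, -0.0, 84.0]
force: [-0.2, -1.2, 0.5]
gripper_width: 13.9
gripper_force: 0.0
```

```bash
python3 - <<'E'
from h import *
f=viewer.grab_frame('wrist'); print(sensors.state()['ee_pos'],sensors.state()['force'])
for k in keys(f): print(k)
E
```

```text
[580.05348805  51.50159674  15.93581355] [0.99369279 2.66251769 0.37969228]
([464.0, 10.0], [24.0, 38.0], -25)
([703.0, -9.0], [3.0, 25.0], 83)
([582.0, 77.0], [19.0, 42.0], -6)
```

>>> step_arm(plan=[2,0,0,0,0,0,2,0,0,0,0,0,2,0,0,0,0,0,2,0,0,0,0,0,2,0,0,0,0,0])

```text
time_s: 6.18
ee_pos: [589.7, 147.4, 15.8]
ee_rot: [-180.0, 0.0, 84.0]
force: [0.2, -1.3, 0.2]
gripper_width: 13.7
gripper_force: 0.0
```

>>> step_arm(plan=[2,0,0,0,0,0,2,0,0,0,0,0,2,0,0,0,0,0,1.5,0,0,0,0,0,1,0,0,0,0,0])

```text
time_s: 6.6
ee_pos: [598.8, 232.4, 15.8]
ee_rot: [180.0, -0.0, 84.1]
force: [-0.0, 0.0, 0.4]
gripper_width: 14.2
gripper_force: 0.1
```

>>> step_arm(plan=[0.5,0,0,0,0,0,0,0,0,0,0,0,-1.5,0,0,0,0,0,-2,0,-2,0,0,0,-2,0,-3,0,0,0])

```text
time_s: 7.02
ee_pos: [590.7, 177.7, 63.2]
ee_rot: [-179.6, 0.2, 84.0]
force: [0.6, -0.5, 0.3]
gripper_width: 13.7
gripper_force: 0.0
```

```bash
python3 - <<'E'
from h import *
f=viewer.grab_frame('top'); print(sensors.state()['ee_pos'],sensors.state()['force'])
for k in keys(f)[:12]:print(k)
f=viewer.grab_frame('wrist'); 
for k in keys(f)[:12]:print(k)
E
```

```text
[594.60240275 175.09557035  71.109798  ] [-0.3557534  -1.61283973  4.12726398]
([469.0, -391.0], [17.0, 70.0], 1)
([465.0, 199.0], [11.0, 42.0], 88)
([465.0, 2.0], [20.0, 53.0], -25)
([555.0, -219.0], [20.0, 43.0], -11)
([538.0, 558.0], [49.0, 52.0], 11)
([595.0, 449.0], [9.0, 62.0], 20)
([635.0, 409.0], [22.0, 26.0], -45)
([711.0, -17.0], [19.0, 52.0], 82)
([795.0, -695.0], [16.0, 41.0], -85)
([811.0, -140.0], [18.0, 19.0], 4)
([901.0, -140.0], [21.0, 49.0], 3)
```

>>> step_arm(plan=[0,0,-4,0,0,0.035,-3.4,-1.42,0,0,0,0,-3.4,-1.42,0,0,0,0,-3.4,-1.42,0,0,0,0,-3.4,-1.42,0,0,0,0])

```text
time_s: 7.53
ee_pos: [516.7, 51.6, 105.6]
ee_rot: [-180.0, 0.0, 82.0]
force: [0.5, -0.9, 0.2]
gripper_width: 14.2
gripper_force: 0.0
```

>>> step_arm(plan=[-3.4,-1.42,0,0,0,0,-3.4,-1.42,0,0,0,0,-3.4,-1.42,0,0,0,0,0,0,0,0,0,0,0,0,0,0,0,0])

```text
time_s: 7.95
ee_pos: [460.6, -43.1, 105.7]
ee_rot: [-180.0, -0.0, 81.7]
force: [0.4, 0.7, 0.0]
gripper_width: 13.7
gripper_force: 0.0
```

```bash
python3 - <<'E'
from h import *
f=viewer.grab_frame('wrist'); print(sensors.state()['ee_pos'],sensors.state()['force'])
for k in keys(f)[:12]:print(k)
f=viewer.grab_frame('top'); print(sensors.state()['ee_pos'],sensors.state()['ee_rot'])
for k in keys(f)[:8]:print(k)
E
```

```text
[461.75703399 -42.13735922 105.89234377] [ 0.5432218  -0.1927771  -0.85353915]
([468.0, 3.0], [18.0, 52.0], -25)
([368.0, 89.0], [7.0, 50.0], 80)
([385.0, 87.0], [7.0, 51.0], -90)
[462.40188942 -41.4571529  105.93151467] [ 1.79965195e+02 -2.29759094e-02  8.19331455e+01]
([555.0, -219.0], [20.0, 43.0], -11)
([537.0, 559.0], [47.0, 50.0], 11)
([599.0, 265.0], [22.0, 47.0], -5)
([712.0, -17.0], [19.0, 55.0], 83)
([796.0, -694.0], [14.0, 39.0], -85)
([811.0, -140.0], [18.0, 19.0], 4)
([811.0, -111.0], [18.0, 19.0], 4)
([811.0, 35.0], [19.0, 21.0], -86)
```

>>> step_arm(plan=[-0.5,0,3.5,0,0,0,0,0,3,0,0,0,0,0,1.8,0,0,0,0,0,0.7,0,0,0,0,0,0,0,0,0])

```text
time_s: 8.47
ee_pos: [461.6, -45.2, 15.4]
ee_rot: [-179.9, -0.0, 82.1]
force: [-0.2, 0.2, -0.5]
gripper_width: 14.2
gripper_force: 0.0
```

>>> step_arm(plan=[0,0,0,0,0,0,0.8,0,0,0,0,0,0.8,0,0,0,0,0,0.8,0,0,0,0,0,0.8,0,0,0,0,0])

```text
time_s: 8.88
ee_pos: [466.3, -13.3, 16.2]
ee_rot: [180.0, -0.0, 82.0]
force: [-0.7, 0.3, -0.2]
gripper_width: 14.0
gripper_force: 0.0
```

>>> step_arm(plan=[1.5,0,0,0,0,0,2,0,0,0,0,0,2,0,0,0,0,0,2,0,0,0,0,0,2,0,0,0,0,0])

```text
time_s: 9.3
ee_pos: [479.2, 81.3, 16.1]
ee_rot: [180.0, -0.0, 82.0]
force: [-0.1, -0.3, -0.9]
gripper_width: 13.7
gripper_force: 0.0
```

```bash
python3 - <<'E'
from h import *
f=viewer.grab_frame('wrist'); print(sensors.state()['ee_pos'],sensors.state()['force'])
for k in keys(f): print(k)
E
```

```text
[480.34265422  83.93872822  16.25676934] [0.48493149 2.17436333 0.59881677]
([370.0, 103.0], [5.0, 28.0], 73)
([386.0, 102.0], [6.0, 29.0], -84)
([463.0, 193.0], [6.0, 32.0], -88)
```

```bash
python3 - <<'E'
from h import *
f=viewer.grab_frame('wrist'); save(f,'w2.png')
E
```

```text
(no output)
```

View pics/w2.png

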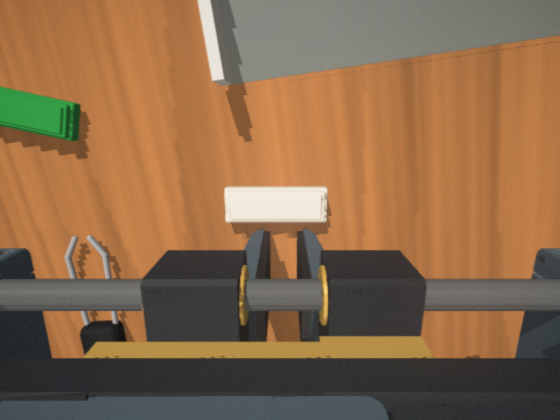

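```bash
python3 - <<'E'
from h import *
f=viewer.grab_frame('wrist'); print(sensors.state()['ee_pos'],sensors.state()['ee_rot'])
for n,u,z in(('key',(276,204),8),('keyL',(225,204),8),('wallend in base',(237,80),0),('wall top end L',(213,84),22),('wall top end R',(226,80),22),('walltop far',(198,0),22),('walltop farR',(212,0),22),('edge far',(560,38),0)): print(n,p2w(f,u,z))
E
```

```text
[479.28092985  81.03873357  16.04370986] [ 1.79973548e+02 -6.62563639e-03  8.21838882e+01]
key [480.2 115.5]
keyL [454.9 119. ]
wallend in base [469.9 176.5]
wall top end L [462.1 173.6]
wall top end R [467.7 174.4]
walltop far [462.1 205.1]
walltop farR [467.6 204.3]
edge far [621.9 174.3]
```

The key lies square on the fingers at (276,204), but its left end (225) would hit the tray wall end (225,82). I'll nudge it sideways about 27 mm from its left end first.

>>> step_arm(plan=[-1,0,0,0,0,0,0,0,-3.5,0,0,0,0,-3.1,0,0,0,0,2.2,-3.15,0,0,0,0,2.2,0,0,0,0,0])

```text
time_s: 9.87
ee_pos: [414.5, 119.3, 50.4]
ee_rot: [-179.5, 0.2, 81.8]
force: [-0.3, -0.7, 0.5]
gripper_width: 14.2
gripper_force: 0.0
```

>>> step_arm(plan=[0,0,0,0,0,0,0,0,2,0,0,0,0,0,1.5,0,0,0,0,0,0,0,0,0,0,0,0,0,0,0])

```text
time_s: 10.28
ee_pos: [421.8, 120.5, 15.5]
ee_rot: [-179.9, 0.0, 81.9]
force: [0.1, 0.4, -0.5]
gripper_width: 14.0
gripper_force: 0.0
```

>>> step_arm(plan=[0,0.8,0,0,0,0,0,0.8,0,0,0,0,0,0.8,0,0,0,0,0,0.8,0,0,0,0,0,0.6,0,0,0,0])

```text
time_s: 10.7
ee_pos: [461.3, 116.4, 16.2]
ee_rot: [179.9, -0.0, 82.0]
force: [-0.5, -0.9, 0.9]
gripper_width: 14.2
gripper_force: 0.4
```

>>> step_arm(plan=[0,0,0,0,0,0,0,-1,0,0,0,0,0,0,-3.5,0,0,0,0,0,0,0,0,0])

```text
time_s: 11.03
ee_pos: [450.3, 118.6, 54.0]
ee_rot: [179.8, -0.1, 82.0]
force: [0.2, 0.0, 0.6]
gripper_width: 13.8
gripper_force: 0.0
```

```bash
sed -i 's/<3000:/<9000:/' h.py; python3 - <<'E'
from h import *
f=viewer.grab_frame('wrist'); print(sensors.state()['ee_pos'],sensors.state()['ee_rot'])
for k in keys(f): print(k)
f=viewer.grab_frame('top')
for k in keys(f)[:8]: print(k)
E
```

```text
[450.07056855 118.52167945  52.77348397] [ 1.79792340e+02 -8.99931766e-02  8.20266224e+01]
([503.0, 115.0], [19.0, 52.0], -8)
([555.0, -220.0], [20.0, 42.0], -8)
([538.0, 558.0], [49.0, 52.0], 11)
([599.0, 265.0], [22.0, 48.0], -5)
([711.0, -17.0], [20.0, 55.0], 82)
([795.0, -695.0], [16.0, 41.0], -85)
([811.0, -140.0], [18.0, 19.0], 4)
([811.0, 35.0], [19.0, 21.0], -86)
([901.0, -140.0], [19.0, 49.0], -2)
```

>>> step_arm(plan=[0,0,0,0,0,-0.105,-2.3,2.7,0,0,0,0,-2.3,2.7,0,0,0,0,0,0,0,0,0,0,0,0,2,0,0,0])

```text
time_s: 11.55
ee_pos: [504.9, 69.6, 32.4]
ee_rot: [179.7, -0.1, 87.9]
force: [-0.5, 1.0, -1.4]
gripper_width: 14.1
gripper_force: 0.0
```

>>> step_arm(plan=[0,0,1.5,0,0,0,0,0,0,0,0,0,0,0,0,0,0,0,0.8,0,0,0,0,0,0.8,0,0,0,0,0])

```text
time_s: 11.97
ee_pos: [501.6, 86.7, 15.4]
ee_rot: [-179.9, 0.0, 88.0]
force: [0.4, 0.1, -0.3]
gripper_width: 13.8
gripper_force: 0.0
```

>>> step_arm(plan=[0.8,0,0,0,0,0,1.3,0,0,0,0,0,1.5,0,0,0,0,0,1,0,0,0,0,0,0.5,0,0,0,0,0])

```text
time_s: 12.38
ee_pos: [504.4, 139.2, 16.0]
ee_rot: [180.0, -0.0, 88.1]
force: [-0.1, -0.2, 0.2]
gripper_width: 14.0
gripper_force: 0.0
```

```bash
python3 - <<'E'
from h import *
f=viewer.grab_frame('wrist'); print(sensors.state()['ee_pos'],sensors.state()['ee_rot'])
for k in keys(f): print(k)
E
```

```text
[504.53027412 139.23065359  15.96489379] [ 1.79971200e+02 -3.31137150e-02  8.81298392e+01]
([387.0, 101.0], [6.0, 29.0], -83)
([505.0, 168.0], [19.0, 51.0], -2)
([599.0, 257.0], [5.0, 43.0], -2)
```

>>> step_arm(plan=[1,0,0,0,0,0,1.5,0,0,0,0,0,1.5,0,0,0,0,0,1.5,0,0,0,0,0,1.5,0,0,0,0,0])

```text
time_s: 12.85
ee_pos: [506.8, 207.8, 16.0]
ee_rot: [-180.0, 0.0, 88.0]
force: [0.5, 0.9, -1.2]
gripper_width: 14.2
gripper_force: 0.0
```

>>> step_arm(plan=[1.2,0,0,0,0,0,0.8,0,0,0,0,0,0.4,0,0,0,0,0,0,0,0,0,0,0,-2,0,0,0,0,0])

```text
time_s: 13.27
ee_pos: [507.8, 213.1, 16.1]
ee_rot: [179.9, -0.1, 88.2]
force: [0.8, -0.4, 0.4]
gripper_width: 13.9
gripper_force: 0.0
```

>>> step_arm(plan=[-2,0,-3,0,0,0,-2,0,-4,0,0,0,0,0,-3,0,0,0,0,0,0,0,0,0])

```text
time_s: 13.6
ee_pos: [509.2, 172.0, 119.1]
ee_rot: [179.4, -0.2, 87.9]
force: [1.2, 0.5, 0.0]
gripper_width: 14.0
gripper_force: 0.0
```

```bash
python3 - <<'E'
from h import *
f=viewer.grab_frame('wrist'); print(sensors.state()['ee_pos'],sensors.state()['ee_rot'])
for k in keys(f): print(k)
E
```

```text
[507.75990345 171.99891436 116.53529046] [ 1.79595145e+02 -1.38624924e-01  8.79121996e+01]
([367.0, 77.0], [2.0, 23.0], 88)
([508.0, 239.0], [10.0, 11.0], 51)
([600.0, 265.0], [19.0, 44.0], -6)
([506.0, 265.0], [27.0, 65.0], -1)
```

>>> step_arm(plan=[0,0,0,0,0,-0.035,-3.67,0.4,0,0,0,0,-3.67,0.4,0,0,0,0,-3.67,0.4,0,0,0,0,-3.67,0.4,0,0,0,0])

```text
time_s: 14.07
ee_pos: [520.6, 24.1, 111.9]
ee_rot: [-179.9, 0.0, 90.1]
force: [0.2, -0.6, 0.0]
gripper_width: 14.3
gripper_force: 0.0
```

>>> step_arm(plan=[-3.67,0.4,0,0,0,0,-3.67,0.4,0,0,0,0,-3.67,0.4,0,0,0,0,-3.67,0.4,0,0,0,0,-3.67,0.4,0,0,0,0])

```text
time_s: 14.48
ee_pos: [540.6, -159.6, 111.8]
ee_rot: [-179.9, -0.0, 90.0]
force: [1.0, -0.4, -0.1]
gripper_width: 13.9
gripper_force: 0.0
```

>>> step_arm(plan=[-3.67,0.4,0,0,0,0,-3.67,0.4,0,0,0,0,-3.67,0.4,0,0,0,0,0,0,0,0,0,0,0,0,0,0,0,0])

```text
time_s: 14.9
ee_pos: [552.7, -269.4, 111.4]
ee_rot: [-179.9, -0.1, 89.8]
force: [-1.2, 0.6, 0.5]
gripper_width: 14.0
gripper_force: 0.0
```

```bash
python3 - <<'E'
from h import *
f=viewer.grab_frame('wrist'); print(sensors.state()['ee_pos'],sensors.state()['ee_rot'])
for k in keys(f): print(k)
f=viewer.grab_frame('top'); print(sensors.state()['ee_pos'])
for k in keys(f)[:6]: print(k)
a=cv2.cvtColor(f['img'],cv2.COLOR_RGB2BGR)[150:270,100:260];cv2.imwrite('pics/t2.png',cv2.resize(a,(800,600),interpolation=cv2.INTER_CUBIC))
E
```

```text
[ 552.60963413 -267.91706267  111.59118238] [-1.79837787e+02 -1.11498093e-01  8.99229435e+01]
([705.0, -316.0], [15.0, 68.0], 0)
([558.0, -219.0], [18.0, 42.0], -10)
[ 552.78929853 -267.02538588  111.912838  ]
([506.0, 261.0], [23.0, 57.0], -2)
([588.0, -229.0], [8.0, 55.0], -27)
([611.0, -268.0], [18.0, 24.0], 18)
([537.0, 558.0], [50.0, 50.0], 85)
([599.0, 265.0], [22.0, 47.0], -5)
([712.0, -17.0], [19.0, 55.0], 83)
```

View pics/t2.png

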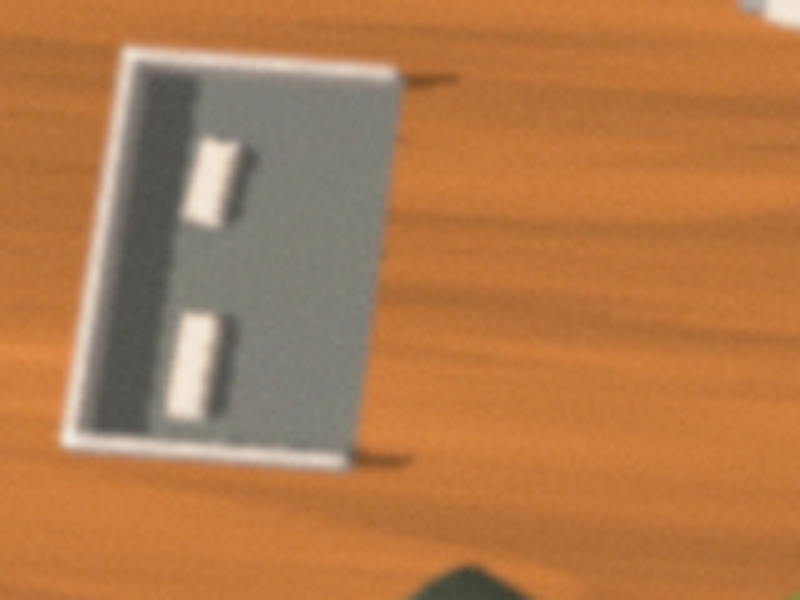

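Two keys lie flat inside the tray, at (213,183) and (193,365), with a gap between them for the third. Now I'll push key a.

>>> step_arm(plan=[0,0.4,3.8,0,0,0,0,0,3.2,0,0,0,0,0,1.9,0,0,0,0,0,0.7,0,0,0,0,0,0,0,0,0])

```text
time_s: 15.42
ee_pos: [556.6, -265.7, 16.1]
ee_rot: [-179.8, -0.1, 90.1]
force: [0.5, -0.0, 0.9]
gripper_width: 14.1
gripper_force: 0.0
```

>>> step_arm(plan=[0,0,0,0,0,0,0.8,0,0,0,0,0,0.8,0,0,0,0,0,0.8,0,0,0,0,0,0.8,0,0,0,0,0])

```text
time_s: 15.83
ee_pos: [557.9, -234.7, 17.7]
ee_rot: [180.0, 0.0, 90.1]
force: [0.2, -0.3, -0.4]
gripper_width: 13.9
gripper_force: 0.1
```

>>> step_arm(plan=[1.5,0,0,0,0,0,2,0,0,0,0,0,2,0,0,0,0,0,2,0,0,0,0,0,2,0,0,0,0,0])

```text
time_s: 16.25
ee_pos: [557.5, -138.9, 17.3]
ee_rot: [-180.0, -0.0, 90.0]
force: [0.2, -0.4, -0.3]
gripper_width: 14.1
gripper_force: 0.0
```

```bash
python3 - <<'E'
from h import *
f=viewer.grab_frame('wrist'); print(sensors.state()['ee_pos'],sensors.state()['ee_rot'])
for k in keys(f): print(k)
E
```

```text
[ 556.82880447 -135.5699299    17.19254312] [-1.79909897e+02 -1.45694714e-01  9.01104582e+01]
([556.0, -110.0], [18.0, 41.0], 0)
```

Key a is at (556,-110), square on the fingers. About 343 mm remain.

>>> step_arm(plan=[1.2,0,0.1,0,0,0,2,0,0,0,0,0,2,0,0,0,0,0,2,0,0,0,0,0,2,0,0,0,0,0])

```text
time_s: 16.72
ee_pos: [557.6, -47.6, 16.2]
ee_rot: [180.0, -0.0, 90.0]
force: [-0.2, 0.1, 1.3]
gripper_width: 13.9
gripper_force: 0.0
```

>>> step_arm(plan=[2,0,0,0,0,0,2,0,0,0,0,0,2,0,0,0,0,0,2,0,0,0,0,0,2,0,0,0,0,0])

```text
time_s: 17.13
ee_pos: [557.4, 52.5, 16.2]
ee_rot: [180.0, -0.0, 90.0]
force: [0.4, -0.2, -0.6]
gripper_width: 13.9
gripper_force: 0.0
```

>>> step_arm(plan=[2,0,0,0,0,0,2,0,0,0,0,0,1.5,0,0,0,0,0,1,0,0,0,0,0,0.5,0,0,0,0,0])

```text
time_s: 17.55
ee_pos: [557.5, 122.6, 16.2]
ee_rot: [180.0, -0.0, 90.1]
force: [-0.3, -0.2, 0.4]
gripper_width: 13.8
gripper_force: 0.1
```

```bash
python3 - <<'E'
from h import *
f=viewer.grab_frame('wrist'); print(sensors.state()['ee_pos'],sensors.state()['ee_rot'])
for k in keys(f): print(k)
E
```

```text
[557.62268866 122.6452522   16.21720972] [ 1.79980449e+02 -2.48507307e-02  9.00882866e+01]
([555.0, 151.0], [19.0, 42.0], 0)
([564.0, 199.0], [6.0, 17.0], 26)
([570.0, 215.0], [4.0, 6.0], -20)
([555.0, 218.0], [5.0, 6.0], 64)
([559.0, 215.0], [30.0, 34.0], -67)
```

>>> step_arm(plan=[1,0,0,0,0,0,1.5,0,0,0,0,0,1.5,0,0,0,0,0,1.5,0,0,0,0,0,1.3,0,0,0,0,0])

```text
time_s: 18.02
ee_pos: [557.7, 189.9, 16.2]
ee_rot: [180.0, -0.0, 90.0]
force: [0.3, -0.3, -0.4]
gripper_width: 13.9
gripper_force: 0.1
```

>>> step_arm(plan=[0.9,0,0,0,0,0,0.5,0,0,0,0,0,0.2,0,0,0,0,0,0,0,0,0,0,0,-2,0,0,0,0,0])

```text
time_s: 18.43
ee_pos: [558.1, 187.1, 16.3]
ee_rot: [179.9, -0.1, 90.2]
force: [-0.7, -0.1, -0.6]
gripper_width: 13.9
gripper_force: 0.0
```

>>> step_arm(plan=[-3,0,-2,0,0,0,-2,0,-3.5,0,0,0,-2,0,-3.5,0,0,0,-2,0,-3.5,0,0,0,-3,0,-2,0,0,0])

```text
time_s: 18.85
ee_pos: [559.0, 64.6, 165.2]
ee_rot: [179.7, -0.1, 90.0]
force: [1.6, -0.8, 1.2]
gripper_width: 13.9
gripper_force: 0.0
```

>>> step_arm(plan=[-3,0,-2,0,0,0,-3.5,0,0,0,0,0,-3.5,0,0,0,0,0,-3.5,0,0,0,0,0,0,0,0,0,0,0])

```text
time_s: 19.27
ee_pos: [557.2, -75.9, 181.4]
ee_rot: [180.0, 0.2, 89.7]
force: [0.4, 0.0, 0.7]
gripper_width: 14.0
gripper_force: 0.0
```

```bash
python3 - <<'E'
from h import *
f=viewer.grab_frame('scene'); print(sensors.state()['ee_pos'],sensors.state()['force']); 
for t in('mouse','pawn','stick','puller','mug','gamepad'): print(t,[ (round(d['score'],2),p2w(f,d['location'])) for d in viewer.pinpoint(t,f)[:1]])
save(f,'s3.png')
f=viewer.grab_frame('wrist'); print([k for k in keys(f)])
E
```

```text
[557.19490344 -73.1676433  181.19961804] [-0.48296829  0.11907425 -0.16768146]
mouse [(0.86, array([ 667.6, -182. ]))]
pawn [(0.74, array([601.6, 260.8]))]
stick [(0.68, array([718.9, -19.4]))]
puller [(0.67, array([371.7,  59.6]))]
mug [(0.69, array([ 709.7, -352.1]))]
gamepad [(0.96, array([ 476.7, -459.3]))]
[([815.0, -147.0], [16.0, 21.0], -86), ([825.0, -117.0], [21.0, 37.0], 0), ([822.0, -87.0], [20.0, 32.0], 0), ([819.0, -56.0], [19.0, 25.0], 0), ([816.0, -26.0], [19.0, 19.0], 0), ([714.0, -16.0], [20.0, 54.0], 81), ([812.0, 3.0], [11.0, 18.0], -79), ([385.0, 83.0], [3.0, 43.0], 84), ([368.0, 84.0], [2.0, 41.0], 87)]
```

View pics/s3.png

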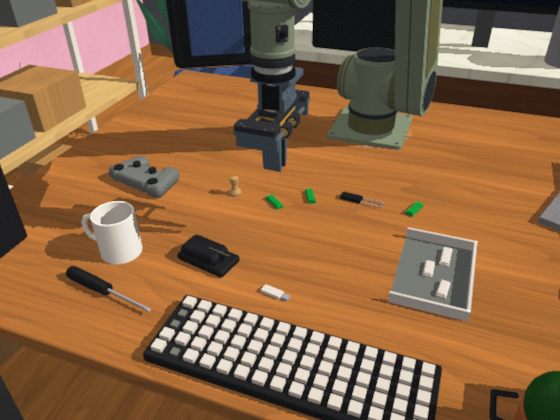

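All three keycaps lie flat inside the tray, at (429,268), (446,256) and (443,289). The bystanders are where they were and the arm is clear.

```bash
python3 -c "
from h import *
print(env.job_done())"
```

```text
the job is handed in; nothing more can be done
None
```

All three white keycaps were pushed into the tray and lie flat, top up and well inside it; nothing else on the desk was moved, and the job is handed in at about 20 s of robot time.

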